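Slide the flush bench scraper out over the block's edge and lay it on the draining rest

TASK

The thin steel bench scraper lies flush in the recess of the butcher block, where it cannot be pinched. Press on it lightly, no harder than it needs, and slide it out of the recess's open end until more than a third of it overhangs the block's edge (do not let it fall off), then grip it by the overhanging end and lay it gently, level and lengthwise, on the middle of the small wire draining rest by the sink, so that it lies across both bars. Leave everything else where it stands.

Things in the scene. Friction and masses are not known exactly. Their poses are not given: they have to be found in the camera images.
- scraper_mid (a point): Centre of the bench scraper: a plain flat steel blade, 140 mm long (its x), 60 mm wide (its y), 3 mm thick (its z), corners rounded 10 mm, about 0.18 kg (varies by a third), no handle; a small dark hanging hole is drawn near its +x end. This point is the centre of the blade, half-way through its thickness. At the start it lies in the recess, its top flush with the block's top, its -x end 6 to 14 mm inside the block's front edge.
- scraper: The same scraper: origin at the centre of its underside. The wood scores if the scraper loads it with more than 16 N (its weight of 1.2 to 2.4 N included), even for a moment: touch down slowly. Pressing with about 5 to 11 N, more for a heavier blade, drags it along; with less the fingertips slip over it. While pressed by the fingers its pose may be missing.
- recess_mouth (a point): Middle of the open end of the recess, on the recess floor, at the block's front edge. x points along the recess into the block (slide the scraper towards -x), y across it, z up. The recess is 3 mm deep, 66 mm wide (3 mm clear on either side of the scraper) and 157 mm long, closed at the back and sides; its floor is about 41 to 47 mm above the worktop. Beyond the edge (-x) there is free space down to the worktop.
- block: Butcher block, fixed, 200 x 220 mm (x, y), origin 50 mm below its top, under its centre (sunk 0 to 6 mm into the worktop: the top's height varies). The recess runs along x at mid y.
- rest_top (a point): Top of the wire draining rest, fixed: the point midway between its two bars, at the height of the bars' top (56 mm above the worktop). The bars are 6 mm round, run along its y for 46 mm and stand 40 mm apart along its x; the scraper lies across them with its length along x (either way round). The rest's legs spread to 66 mm in x and y at the worktop.
- cup: bystander: white teacup, 91 x 122 x 72 mm, origin under its centre
- bowl: bystander: white sugar bowl without lid, 67 mm across, 40 mm high, origin under its centre
- tumbler: bystander: glass tumbler in a woven sleeve, 84 mm across, 142 mm high, origin under its centre
- pot: bystander: white teapot without lid, 124 x 206 x 116 mm, origin under its centre
- spoon: bystander: teaspoon lying on the worktop, 130 x 26 x 11 mm, origin under its centre

How it is judged (in metres and radians):
On the way, in this order (a step that is already met when the one before it is completed fails the run):
1. the scraper, still lying flat on the block, overhangs its front edge by more than 47 mm (a third of its length) (x of scraper_mid in the frame of recess_mouth below 0.023 m and z of scraper_mid in the frame of recess_mouth between -0.004 and 0.006 m and angle between scraper_mid's own z axis and vertical below 0.1 rad), for 0.2 s.
2. the scraper is held in the fingers clear of the block (contact force between the fingers and scraper above 1 N and contact force between scraper and block below 0.05 N and z of scraper_mid in the frame of recess_mouth above 0.015 m), for 0.2 s.
At the end, for the whole second after the job is handed in: The scraper lies at rest and level (within 0.08 rad) on both bars of the draining rest, its centre within 18 mm of the rest's middle and its length within 15 degrees of the rest's x, released (horizontal distance between scraper_mid and rest_top below 0.018 m and z of scraper_mid in the frame of rest_top between -0.003 and 0.006 m and angle between scraper_mid's own z axis and vertical below 0.08 rad and angle between the x axis of scraper_mid and the x axis of rest_top, either way round below 0.26 rad and linear speed of scraper below 0.02 m/s and angular speed of scraper below 0.1 rad/s); the robot touches nothing.
It fails at once if the scraper is pressed onto the block with more than 16 N (contact force between scraper and block above 16 N).
It fails at once if the scraper falls towards the worktop (height (world z) of scraper_mid below 0.03 m).
It fails at once if the scraper is let go more than 25 mm above the rest (contact force between the fingers and scraper below 0.05 N and horizontal distance between scraper_mid and rest_top below 0.08 m and z of scraper_mid in the frame of rest_top above 0.025 m).
It fails at once if the teacup, sugar bowl, tumbler, teapot or teaspoon is moved more than 30 mm (distance of any of cup, bowl, tumbler, pot, spoon from where it was at the start of the episode above 0.03 m).
It also fails if it takes over 64 s, if anything falls off the work surface, if the arm or the gripper's body presses on something with over 40 N, if the wrist force passes 120 N, or if a joint passes its speed limit or range.

ROBOT

A 6-joint arm with a two-finger parallel gripper is mounted at the origin on a cart in front of the work surface, level with it; the furniture and walls round the work are solid. World frame = base frame: x ahead of the robot, y to its left, z up, the work surface at z = 0. Lengths are in mm, angles in rad, forces in N, time in s.
With the tool pointing down it reaches from about 350 to 775 mm from the base axis. Payload 7.3 kg.
Tool frame: the origin (TCP) lies on the centre line of the jaws, within the pads' length; the fingertips stand 11 mm ahead of it and the grasp point (between the pads) lies 8 mm behind it; z points along the fingers, y is the line along which they close (so a half turn about z gives the same grasp; the last joint's range is limited). The gripper opens to 92 mm and grips with 3 to 60 N. Pads are 19 mm wide; open, the fingers measure 130 mm over their backs; the gripper's body (75 mm by 190 mm) begins 47 mm behind the grasp point.
Start: joints at [-1.287, 0.342, 1.524, -0, 1.275, -0.146], TCP at [218.785, -477.26, 237.741] pointing down, gripper open.
Joint ranges: [-2.53, 2.53], [-0.77, 2.02], [0.04, 2.7], [-1, 4.14], [0.28, 2.66], [-3.11, 3.11]. Speed limits (rad/s): [2.57, 2.57, 3.14, 3.14, 3.14, 3.14].

INTERFACE

Orientations are given as [roll, pitch, yaw] about the fixed x, y, z axes, in that order (R = Rz(yaw) Ry(pitch) Rx(roll)).
In Python, from plant import bot gives the robot as it stands.
- The arm moves only by the tool step_arm, never from a script. Its argument "deltas" is a list of rows, each a list of 5 numbers: the opening, from 0 (shut) to 1 (fully open), then the shift along the tool's x, y, z each as a share of 0.5 m, from -1 to 1, then the turn about the tool's z as a share of pi/2 rad, from -1 to 1. In form: [[claw, x, y, z, turn], ...]. A call has 1 to 8 rows; each row shifts and turns the commanded pose from where the row before left it, along the tool's axes as they then stand; what a row does not reach is not made up. A row lasts 1/10 s, in which the tool goes at most 50 mm and 8.59 degrees, less where a joint would pass 70% of its speed; a pose out of reach is approached as far as the arm can. A call with a number of a shift or a turn outside -1 to 1 is refused whole. A call with a gripper value outside its range is refused whole. The fingers move at their own pace and stop on an object; the grip force is fixed at half the most. Time passes only in rows, so rows that do not move let the fingers close. It gives the time, the measured TCP pose, the force, the opening and the grip force at its end, in the units of the state.
- bot.get_obs(): the state, without advancing time (a new reading comes with each control period).
- bot.capture(name): name is "scene" or "top"; returns (picture, depth): 420x560x3 uint8, red, green, blue; 420x560 float32, mm along the optical axis (not along the pixel's ray), 0 where there is no reading.
- bot.camera_params(name): a dict with "fov_y" (degrees; the focal length in pixels is half the picture's height over the tangent of half this angle, whatever the lens; pixels are square), "cx", "cy" (the principal point, pixels), "rvec" (rotation vector, rad) and "tvec" (3), from world to camera coordinates, as OpenCV has them. Camera axes: x right, y down, z forward; pixel columns grow to the right and rows downward; lengths in mm; the calibration is good to about 2 mm. A picture is of the moment at which its call begins. camera_params takes no time and is no camera call.
- bot.close_job(): hands the job in; it is judged then, once.
The state is a dict: "time": time; "joint_positions": joint angles; "dq": joint speeds; "tau": joint torques, N m; "tool_pos": TCP position; "tcp_rot": TCP orientation; "contact_force": force on the tool from outside, world axes, zero at the start; "moment": the same for the moment, N m; "grip_width": finger opening in mm; "finger_force": force on a finger pad.
Only numpy, scipy, OpenCV 4.12 (cv2) and the standard library are available. Lean on these libraries where they do the work, as an engineer would, in place of code of your own. Each camera call takes 0.05 s, during which the arm holds its last target. There are 200 camera calls.

## Working session

There is one attempt and no reset: what is moved stays moved. The work goes in short steps, Python scripts to look and compute and a tool call to move; the robot and the scene stay as the last step left them, time stands still between calls to the robot, and variables do not carry over. Pictures are saved under pics/ and viewed, at most 13 in all, crops included, and the job is handed in when it is done.

Besides the shell and the picture viewer there is one more tool, called after "Call:" as name(argument=value, ...) on one line, values as JSON. step_arm: Moves the arm, as the interface text tells. Shift numbers are shares of 0.5 m and turn numbers shares of pi/2 rad, none past 1 either way. Its arguments: {"type":"object","properties":{"deltas":{"type":"array","items":{"type":"array","items":{"type":"number","minimum":-1,"maximum":1}}}},"required":["deltas"]}

```bash
mkdir -p pics; ls; cat > h.py <<'E'
import numpy as np, cv2
from plant import bot
def cam(n):
    p=bot.camera_params(n); f=210/np.tan(np.radians(p["fov_y"])/2)
    R=cv2.Rodrigues(np.array(p["rvec"],float))[0]; return f,p["cx"],p["cy"],R,np.array(p["tvec"],float).ravel()
def ray(n,u,v,z):
    f,cx,cy,R,t=cam(n); d=R.T@np.array([(u-cx)/f,(v-cy)/f,1]); c=-R.T@t
    return c+d*(z-c[2])/d[2]
def cloud(n,D):
    f,cx,cy,R,t=cam(n); v,u=np.mgrid[:420,:560]
    P=np.stack([(u-cx)/f*D,(v-cy)/f*D,D],-1)-t
    return P@R
def proj(n,P):
    f,cx,cy,R,t=cam(n); q=R@np.array(P,float)+t; return f*q[0]/q[2]+cx,f*q[1]/q[2]+cy
def shot(n,name):
    I,D=bot.capture(n); cv2.imwrite(f"pics/{name}.png",I[...,::-1]); np.savez(f"pics/{name}.npz",I=I,D=D); return I,D
E
python3 - <<'E'
from h import *
for n in("scene","top"):
    shot(n,n+"0"); p=bot.camera_params(n); print(p)
print(bot.get_obs())
E
```

```text
pics
{'fov_y': 51.32387283809113, 'cx': 282.3922787141046, 'cy': 208.93225144953942, 'rvec': array([ 1.28399942, -1.92181965,  1.14465698]), 'tvec': array([415.1177843 , 269.24762352, 904.58424105])}
{'fov_y': 46.17282738724352, 'cx': 279.09021750626425, 'cy': 207.5046537337553, 'rvec': array([ 2.18096478, -2.18825661,  0.0472868 ]), 'tvec': array([ 241.94525273,  550.08195615, 1236.12713748])}
{'time': 0.1, 'joint_positions': array([-1.28697993e+00,  3.42674411e-01,  1.52490118e+00,  3.62927143e-05,
        1.27538103e+00, -1.45979196e-01]), 'dq': array([-0.00040419, -0.00291528, -0.00318031,  0.00083509,  0.00051229,
       -0.002101  ]), 'tau': array([ 1.25245693e-03, -4.32006383e+01, -2.44694960e+01,  7.19551393e-02,
        5.26176696e-02, -6.50677021e-05]), 'tool_pos': array([ 218.70575328, -476.91176605,  237.11044239]), 'tcp_rot': array([-3.14024824e+00, -2.32741159e-04,  4.29784842e-01]), 'contact_force': array([ 0.02288498,  0.53231513, -0.3039132 ]), 'moment': array([-0.02304109,  0.00543005, -0.03397335]), 'finger_force': 0.0, 'grip_width': 91.42332193174462}
```

View pics/top0.png

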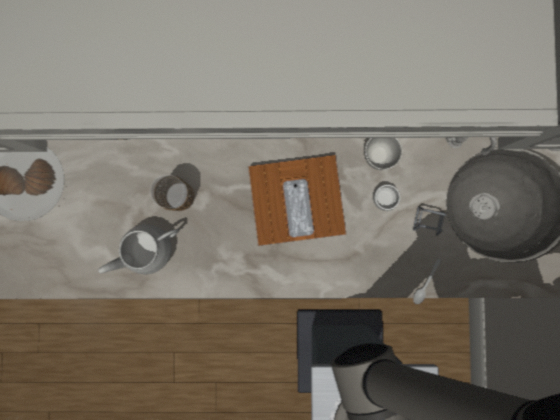

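View pics/scene0.png

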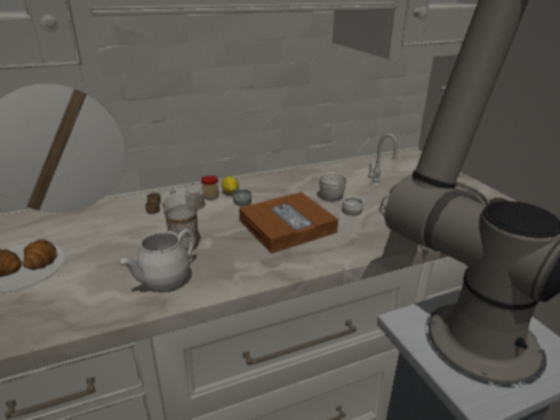

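The top view shows the block at about (297,200) with the scraper at (297,208), and the hole at (295,186), so the mouth faces the robot. The rest is near (430,217), the spoon near (423,290), and the cup and bowl near (383,150)/(386,195). The scene view agrees, with the rest partly hidden by the arm.

```bash
python3 - <<'E'
from h import *
d=np.load("pics/top0.npz");I,D=d["I"],d["D"]
P=cloud("top",D)
H=cv2.cvtColor(I,cv2.COLOR_RGB2HSV)
m=((H[...,0]<14)&(H[...,1]>130)&(H[...,2]>60)).astype(np.uint8)
m[:,:240]=0;m[:,355:]=0;m[:145]=0;m[255:]=0
c=max(cv2.findContours(m,0,2)[0],key=cv2.contourArea)
print("block px",cv2.minAreaRect(c))
zb=np.median(P[...,2][m>0]);print("block z",zb)
W=lambda n,pts,z:np.array([ray(n,u,v,z)[:2] for u,v in pts])
def rect(pts,z,l):
    r=cv2.minAreaRect(W("top",pts,z).astype(np.float32));print(l,r);return r
rect(cv2.convexHull(c)[:,0],zb,"block world")
s=((H[...,1]<90)).astype(np.uint8)
f=np.zeros_like(s);cv2.drawContours(f,[cv2.convexHull(c)],-1,1,-1);f=cv2.erode(f,np.ones((7,7)))
s=s*f;cs=sorted(cv2.findContours(s,0,2)[0],key=cv2.contourArea)[-1]
print(cv2.contourArea(cs)); rect(cs[:,0],zb,"scraper")
print("scraper z",np.median(P[...,2][s>0]))
w=P[200:240,405:455];
zz=w[...,2];print("worktop",np.median(P[255:290,250:340,2]))
a=(zz>35)&(zz<80);print(np.c_[w[a]].mean(0),a.sum())
for r in zz[:, ::2].round().astype(int): print(*r)
x=cv2.resize(I[140:310,235:460],None,fx=3.5,fy=3.5,interpolation=cv2.INTER_CUBIC)
cv2.imwrite("pics/crop.png",cv2.convertScaleAbs(x[...,::-1],alpha=1.5))
E
```

```text
block px ((296.5892333984375, 199.6840057373047), (79.11246490478516, 86.70036315917969), 82.56858825683594)
block z 46.646696584919034
block world ((568.9286499023438, 196.1815948486328), (197.44149780273438, 215.38967895507812), 7.1198906898498535)
1332.5
scraper ((548.9048461914062, 192.8802490234375), (141.4027099609375, 62.376609802246094), 7.131476402282715)
scraper z 46.68598354166215
worktop 0.16150939311639692
[ 517.09259256 -136.5705783    51.60308345] 139
2 -5 1 1 1 2 -3 -4 -2 -4 -2 -1 1 1 5 2 -1 1 1 -4 1 -115 -123 -131 -140
2 2 3 -1 1 4 -1 2 -2 1 2 4 3 1 1 0 -1 -2 2 2 0 -115 -127 -137 -140
2 1 -3 -3 0 6 -3 1 -1 -2 1 0 4 5 -4 -2 4 2 4 3 3 -115 -128 -137 -140
0 -1 3 1 4 -2 1 -1 -3 2 -6 1 5 -4 1 -1 0 -4 5 0 1 -113 -130 -141 -140
0 0 1 -1 -5 0 -5 4 1 -3 -2 3 1 -4 -2 -1 -1 -1 -1 0 1 -116 -122 -138 -144
1 -1 2 3 -1 -1 -2 1 -1 0 0 -1 -1 1 -4 1 2 1 3 -4 -6 -117 -127 -135 -142
-1 3 2 1 -1 -3 0 6 2 -5 -4 3 -1 -1 3 -1 3 3 -1 -1 6 -115 -122 -134 -143
-2 1 -4 3 2 1 -2 18 27 0 0 4 -2 2 -1 2 -2 1 4 1 -1 -120 -128 -133 -142
-1 -2 -3 -3 2 1 2 8 26 41 -1 -5 1 2 -2 -4 -4 4 1 3 1 -111 -129 -
[... 1352 characters left out ...]
 3 4 1 -3 -105
-2 -4 -7 4 10 13 1 1270 -5 1 2 1 0 -6 58 54 53 58 51 3 0 0 -4 -3 1
0 1 0 -2 3 -1 2 0 0 -2 3 1270 3 0 -1 1 54 57 57 -3 -2 9 -2 -2 0
-8 0 3 3 2 -3 1 2 -3 5 -2 -1 -1 2 0 -5 6 34 49 0 -3 -1 -1 0 -4
0 0 -3 3 -1 -1 -3 0 2 -3 1 3 3 0 1 1 7 34 43 4 3 -3 -2 2 1
2 -3 3 2 4 -3 3 1 2 -1 1270 -1 -1 -3 2 4 13 26 1270 3 3 0 1 2 1
0 -3 7 3 -3 5 -1 -2 -1 6 2 -3 -1 2 -5 3 16 23 1 5 3 -1 -2 -1 0
-2 1 -4 2 2 2 -1 3 -4 -2 0 3 0 4 6 0 10 -1 0 0 2 5 1 -5 -2
2 -1 -4 2 -2 2 0 -4 1 1 1 -1 -1 1270 -1 4 3 1 -2 5 -2 -1 1 -2 1
1 -1 1 1 0 -1 -1 2 0 -4 0 -1 1 -1 -3 -1 -1 3 -1 -1 3 1 1 -1 -2
0 -1 0 1 -1 2 5 3 -2 0 2 3 1 -1 -3 8 -1 -4 -3 -1 1 -3 -2 4 3
0 1 0 -1 0 6 0 2 3 1 -2 -4 3 1 1 3 4 2 -4 4 -1 -1 -2 -2 -1
```

View pics/crop.png

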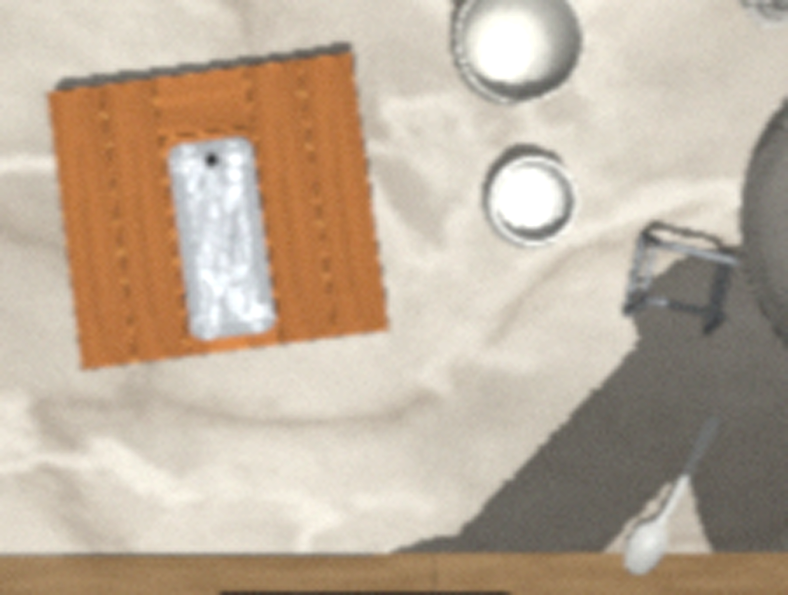

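The crop shows the open front end of the recess toward the robot, with the blade centre at about (222,240). The rest's bars run from (650,228) to (735,260) and from (630,305) to (715,325). I'll turn the tool and travel above the pressing point.

Call:
step_arm(deltas=[[0,0,0,0,0.065],[0,0,0,0,0.065],[0,0,0,0,0.065],[0,0.0487,-0.0693,0,0],[0,0.0487,-0.0693,0,0],[0,0.0487,-0.0693,0,0],[0,0.0487,-0.0693,0,0],[0,0.0487,-0.0693,0,0]])

```text
time: 0.9
tool_pos: [318.6, -288.6, 237.5]
tcp_rot: [-3.141, 0.0, 0.123]
contact_force: [0.8, -0.4, 0.5]
grip_width: 32.3
finger_force: 0.0
```

Call:
step_arm(deltas=[[0,0.0487,-0.0693,0,0],[0,0.0487,-0.0693,0,0],[0,0.0487,-0.0693,0,0],[0,0.0487,-0.0693,0,0],[0,0.0487,-0.0693,0,0],[0,0.0487,-0.0693,0,0],[0,0.0487,-0.0693,0,0],[0,0.0487,-0.0693,0,0]])

```text
time: 1.7
tool_pos: [477.8, 10.6, 237.5]
tcp_rot: [3.142, 0.0, 0.124]
contact_force: [1.0, -0.8, 0.3]
grip_width: 0.7
finger_force: 0.0
```

Call:
step_arm(deltas=[[0,0.0487,-0.0693,0,0],[0,0.0487,-0.0693,0,0],[0,0.0487,-0.0693,0,0],[0,0.0487,-0.0693,0,0],[0,0.0487,-0.0693,0,0],[0,0,0,0.08,0],[0,0,0,0.08,0],[0,0,0,0,0]])

```text
time: 2.5
tool_pos: [573.2, 195.3, 151.6]
tcp_rot: [3.14, 0.013, 0.124]
contact_force: [-0.9, -0.7, 0.3]
grip_width: 0.4
finger_force: 0.0
```

```bash
python3 - <<'E'
from h import *
I,D=shot("top","top1"); shot("scene","scene1")
P=cloud("top",D)[195:240,405:455].reshape(-1,3)
p=P[(P[:,2]>47)&(P[:,2]<64)];p=p[(p[:,1]>-180)]
r=cv2.minAreaRect(p[:,:2].astype(np.float32));print("rest rect",r,len(p),p.mean(0))
q=p[:,:2].astype(np.float32)
_,l,c=cv2.kmeans(q,2,None,(3,50,.1),10,cv2.KMEANS_PP_CENTERS);print(c,c.mean(0))
for k in 0,1: 
    v=cv2.fitLine(q[l[:,0]==k],cv2.DIST_HUBER,0,.01,.01).ravel();print(v,np.degrees(np.arctan2(v[1],v[0])), np.ptp(q[l[:,0]==k]@v[:2]))
o=bot.get_obs();print({k:o[k] for k in("time","tool_pos","tcp_rot","contact_force","grip_width","joint_positions")})
E
```

```text
rest rect ((517.36669921875, -139.53231811523438), (56.96709442138672, 45.757652282714844), 76.84317016601562) 112 [ 517.11084418 -138.27401106   54.42484956]
[[ 536.95233 -142.7416 ]
 [ 497.9656  -133.96321]] [ 517.459  -138.3524]
[ 2.3343591e-01  9.7237217e-01  5.3684473e+02 -1.4274199e+02] 76.50055 55.62858
[ 2.2349235e-01  9.7470570e-01  4.9816452e+02 -1.3324249e+02] 77.085754 56.590523
{'time': 2.6, 'tool_pos': array([576.8398234 , 195.57487494, 157.82642487]), 'tcp_rot': array([3.14141251e+00, 1.38494656e-03, 1.23359486e-01]), 'contact_force': array([ 0.73451383, -0.53019043,  1.15001104]), 'grip_width': 0.3264135351745704, 'joint_positions': array([ 2.01155361e-01,  5.63722778e-01,  1.39270492e+00, -7.76253927e-05,
        1.18655971e+00,  1.64862122e+00])}
```

Call:
step_arm(deltas=[[0,0,0,0.06,0],[0,0,0,0.06,0],[0,0,0,0.04,0],[0,0,0,0.02,0],[0,0,0,0.008,0],[0,0,0,0,0],[0,0,0,0,0]])

```text
time: 3.3
tool_pos: [578.0, 195.8, 65.4]
tcp_rot: [-3.141, -0.003, 0.123]
contact_force: [-0.3, 1.0, -0.2]
grip_width: 0.6
finger_force: 0.0
```

Call:
step_arm(deltas=[[0,0,0,0.001,0],[0,0,0,0.001,0],[0,0,0,0.001,0],[0,0,0,0.001,0],[0,0,0,0,0]])

```text
time: 3.8
tool_pos: [576.8, 195.7, 61.6]
tcp_rot: [3.141, 0.0, 0.124]
contact_force: [0.1, 1.0, 0.3]
grip_width: 0.4
finger_force: 0.0
```

Call:
step_arm(deltas=[[0,0,0,0.001,0],[0,0,0,0.001,0],[0,0,0,0,0]])

```text
time: 4.1
tool_pos: [576.9, 195.7, 60.6]
tcp_rot: [3.141, 0.0, 0.123]
contact_force: [0.7, 0.7, 0.5]
grip_width: 0.3
finger_force: 0.0
```

Call:
step_arm(deltas=[[0,0,0,0.001,0],[0,0,0,0,0]])

```text
time: 4.3
tool_pos: [576.9, 195.6, 60.1]
tcp_rot: [3.141, 0.0, 0.124]
contact_force: [0.7, -0.5, -0.3]
grip_width: 0.5
finger_force: 0.0
```

Call:
step_arm(deltas=[[0,0,0,0.001,0],[0,0,0,0,0]])

```text
time: 4.5
tool_pos: [576.9, 195.6, 59.6]
tcp_rot: [3.141, 0.0, 0.123]
contact_force: [-0.6, 0.1, -0.3]
grip_width: 0.8
finger_force: 0.0
```

Call:
step_arm(deltas=[[0,0,0,0.001,0],[0,0,0,0,0]])

```text
time: 4.7
tool_pos: [576.9, 195.6, 59.1]
tcp_rot: [3.142, 0.0, 0.123]
contact_force: [0.7, 0.4, -0.7]
grip_width: 0.3
finger_force: 0.0
```

Call:
step_arm(deltas=[[0,0,0,0.0008,0],[0,0,0,0,0]])

```text
time: 4.9
tool_pos: [576.9, 195.6, 58.7]
tcp_rot: [3.141, 0.0, 0.123]
contact_force: [-0.5, 0.4, -0.4]
grip_width: 0.2
finger_force: 0.0
```

Call:
step_arm(deltas=[[0,0,0,0.0008,0],[0,0,0,0,0]])

```text
time: 5.1
tool_pos: [576.9, 195.7, 58.4]
tcp_rot: [3.142, -0.0, 0.123]
contact_force: [0.5, 0.3, 0.0]
grip_width: 0.7
finger_force: 0.0
```

Call:
step_arm(deltas=[[0,0,0,0.0006,0],[0,0,0,0,0]])

```text
time: 5.3
tool_pos: [576.9, 195.7, 58.1]
tcp_rot: [3.141, -0.0, 0.124]
contact_force: [-0.3, -1.0, -0.6]
grip_width: 0.6
finger_force: 0.0
```

Call:
step_arm(deltas=[[0,0,0,0.0008,0],[0,0,0,0,0]])

```text
time: 5.5
tool_pos: [577.0, 195.7, 58.1]
tcp_rot: [3.141, -0.0, 0.124]
contact_force: [-1.7, 0.4, 3.5]
grip_width: 0.5
finger_force: 1.9
```

Call:
step_arm(deltas=[[0,0,0,0.0006,0],[0,0,0,0,0]])

```text
time: 5.7
tool_pos: [576.9, 195.7, 58.0]
tcp_rot: [3.141, -0.0, 0.124]
contact_force: [-2.2, -0.8, 6.7]
grip_width: 0.6
finger_force: 3.2
```

Call:
step_arm(deltas=[[0,0,0,0.0003,0],[0,-0.003,0,0,0],[0,-0.005,0,0,0],[0,-0.006,0,0,0],[0,-0.006,0,0,0],[0,0,0,0,0]])

```text
time: 6.3
tool_pos: [567.6, 194.6, 58.0]
tcp_rot: [-3.142, -0.002, 0.123]
contact_force: [0.5, -0.5, 6.6]
grip_width: 0.7
finger_force: 3.2
```

```bash
cat > blade.py <<'E'
from h import *
import sys
nm=sys.argv[1]; I,D=shot("top",nm)
H=cv2.cvtColor(I,cv2.COLOR_RGB2HSV)
# front end of blade: bright low-saturation pixels along blade axis; corners via rays
a=np.radians(7.13); ex=np.array([np.cos(a),np.sin(a)]); ey=np.array([-ex[1],ex[0]])
M=np.array([568.9,196.2])-100*ex
for y in(-15,0,15):
    s=[]
    for x in range(-75,100,5):
        u,v=proj("top",[*(M+x*ex+y*ey),47]); c=H[int(round(v)),int(round(u))]; s.append(f"{x}:{c[1]}/{c[2]}")
    print(y,*s)
cv2.imwrite(f"pics/{nm}_c.png",cv2.convertScaleAbs(cv2.resize(I[140:270,230:370],None,fx=4,fy=4)[...,::-1],alpha=1.4))
o=bot.get_obs();print(o["time"],o["tool_pos"],o["contact_force"])
E
python3 blade.py top2
```

```text
-15 -75:27/76 -70:25/72 -65:29/71 -60:24/73 -55:18/70 -50:22/71 -45:24/73 -40:22/71 -35:19/68 -30:23/68 -25:23/88 -20:23/89 -15:26/89 -10:28/82 -5:22/81 0:33/77 5:21/72 10:7/71 15:11/71 20:11/72 25:7/69 30:11/68 35:11/72 40:7/73 45:15/69 50:21/72 55:14/73 60:13/122 65:16/82 70:22/47 75:29/78 80:25/93 85:26/100 90:24/105 95:28/109
0 -75:18/72 -70:29/70 -65:25/71 -60:25/71 -55:28/72 -50:29/70 -45:23/68 -40:30/69 -35:16/62 -30:24/84 -25:21/85 -20:27/86 -15:22/91 -10:22/91 -5:26/88 0:21/85 5:7/74 10:11/70 15:14/73 20:14/73 25:11/72 30:15/69 35:14/71 40:11/69 45:14/71 50:11/69 55:12/103 60:12/174 65:11/112 70:32/72 75:23/87 80:19/95 85:25/103 90:25/103 95:21/107
15 -75:19/66 -70:30/68 -65:15/66 -60:24/65 -55:27/66 -50:12/64 -45:22/57 -40:29/70 -35:25/81 -30:23/87 -25:25/104 -20:20/104 -15:22/104 -10:26/100 -5:23/98 0:22/94 5:7/71 10:11/69 15:4/68 20:10/74 25:14/73 30:14/71 35:7/69 40:7/72 45:14/71 50:7/71 55:10/99 60:10/155 65:14/90 70:25/72 75:20/88 80:21/97 85:25/104 90:24/108 95:23/111
6.35 [567.57987545 194.55928355  58.04730372] [1.08125851 0.52911747 6.61686189]
```

View pics/top2_c.png

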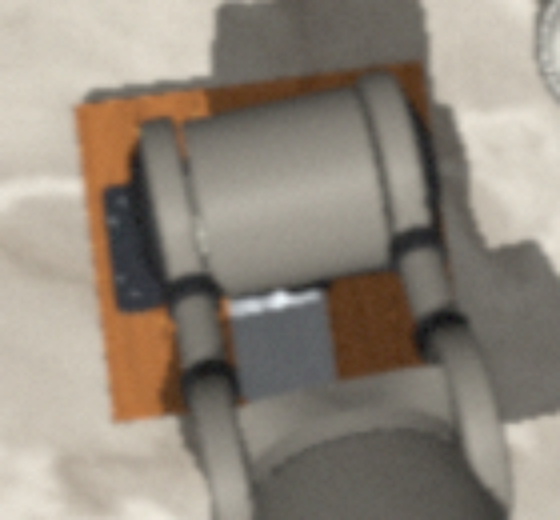

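The top view shows the blade continuing to the arm's edge at about (285,390), with its front end hidden. I'll check with the scene camera.

```bash
python3 - <<'E'
from h import *
I,D=shot("scene","scene2")
J=np.load("pics/scene0.npz")["I"]
f=lambda I:cv2.convertScaleAbs(cv2.resize(I[185:255,230:345],None,fx=4.3,fy=4.3,interpolation=2)[...,::-1],alpha=1.5)
cv2.imwrite("pics/scene2_c.png",np.vstack([f(J),f(I)]))
a=np.radians(7.13); ex=np.array([np.cos(a),np.sin(a)]);M=np.array([568.9,196.2])-100*ex
for x in(-60,-10,0,10):print(x,proj("scene",[*(M+x*ex),47]))
E
```

```text
-60 (np.float64(318.00375023276763), np.float64(237.72618925991935))
-10 (np.float64(307.6848439474011), np.float64(229.04670017081293))
0 (np.float64(305.69930199697615), np.float64(227.37661138251607))
10 (np.float64(303.73869357315056), np.float64(225.7274948044601))
```

View pics/scene2_c.png

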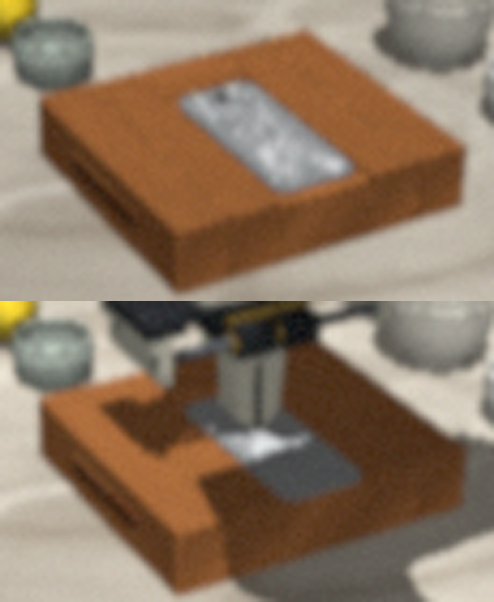

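The scene crop shows the front corner going from (290,192) to about (292,199), so the blade seems to drag along. I'll press slightly more and carry on, then measure again.

Call:
step_arm(deltas=[[0,0,0,0.0003,0],[0,-0.004,0,0,0],[0,-0.007,0,0,0],[0,-0.007,0,0,0],[0,-0.007,0,0,0],[0,-0.005,0,0,0],[0,0,0,0,0]])

```text
time: 7.1
tool_pos: [552.9, 192.7, 58.0]
tcp_rot: [-3.141, -0.003, 0.124]
contact_force: [1.3, 0.7, 6.9]
grip_width: 0.6
finger_force: 3.5
```

```bash
cat > prof.py <<'E'
from h import *
import sys
I,D=shot("scene",sys.argv[1])
a=np.radians(7.13); ex=np.array([np.cos(a),np.sin(a)]);ey=np.array([-ex[1],ex[0]]);M=np.array([568.9,196.2])-100*ex
H=cv2.cvtColor(I,cv2.COLOR_RGB2HSV)
for y in(-15,0,15):
    print(y,*[f"{x}:{H[int(round(v)),int(round(u)),1]}" for x in range(-70,45,5) for u,v in[proj("scene",[*(M+x*ex+y*ey),47])]])
o=bot.get_obs();print(o["time"],o["tool_pos"],o["contact_force"])
cv2.imwrite(f"pics/{sys.argv[1]}_c.png",cv2.convertScaleAbs(cv2.resize(I[185:265,230:345],None,fx=5,fy=5,interpolation=2)[...,::-1],alpha=1.6))
E
python3 prof.py scene3
```

```text
-15 -70:34 -65:61 -60:124 -55:161 -50:170 -45:165 -40:160 -35:176 -30:166 -25:117 -20:33 -15:15 -10:10 -5:0 0:5 5:10 10:10 15:5 20:5 25:5 30:10 35:10 40:10
0 -70:34 -65:58 -60:104 -55:163 -50:163 -45:163 -40:154 -35:174 -30:157 -25:147 -20:81 -15:10 -10:5 -5:10 0:0 5:10 10:5 15:0 20:10 25:5 30:5 35:10 40:4
15 -70:39 -65:68 -60:136 -55:157 -50:174 -45:179 -40:167 -35:158 -30:183 -25:127 -20:49 -15:5 -10:10 -5:0 0:5 5:10 10:5 15:10 20:5 25:10 30:0 35:5 40:4
7.15 [552.88650504 192.75688769  58.04189969] [1.0614644  0.18451506 8.05461615]
```

Call:
step_arm(deltas=[[0,-0.004,0,0,0],[0,-0.009,0,0,0],[0,-0.011,0,0,0],[0,-0.012,0,0,0],[0,-0.012,0,0,0],[0,-0.012,0,0,0],[0,-0.01,0,0,0],[0,-0.002,0,0,0]])

```text
time: 7.95
tool_pos: [517.2, 188.3, 58.0]
tcp_rot: [-3.141, -0.003, 0.123]
contact_force: [1.9, 0.1, 5.7]
grip_width: 0.4
finger_force: 2.9
```

```bash
python3 prof.py scene4
```

```text
-15 -70:34 -65:64 -60:93 -55:32 -50:5 -45:5 -40:14 -35:5 -30:5 -25:5 -20:5 -15:10 -10:10 -5:0 0:5 5:10 10:5 15:5 20:15 25:10 30:10 35:5 40:5
0 -70:31 -65:57 -60:93 -55:58 -50:10 -45:5 -40:10 -35:5 -30:5 -25:5 -20:0 -15:10 -10:10 -5:5 0:5 5:5 10:5 15:5 20:10 25:5 30:9 35:10 40:22
15 -70:39 -65:69 -60:78 -55:24 -50:5 -45:0 -40:10 -35:5 -30:5 -25:0 -20:5 -15:10 -10:10 -5:5 0:5 5:5 10:5 15:5 20:8 25:14 30:6 35:7 40:10
8.0 [517.18720363 188.36185057  58.00160804] [1.4499702  0.63168179 8.16196319]
```

View pics/scene4_c.png

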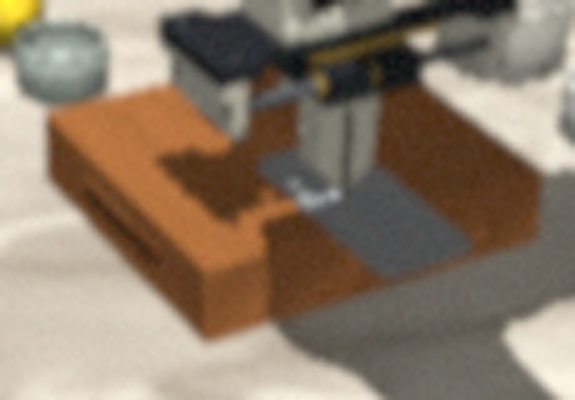

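The blade overhangs by about 50 mm, with its front edge from (395,275) to (470,240). I'll slide 7 mm more, then lift off.

Call:
step_arm(deltas=[[0,-0.003,0,0,0],[0,-0.005,0,0,0],[0,-0.004,0,0,0],[0,-0.002,0,0,0],[0,0,0,0,0],[0,0,0,0,0],[0,0,0,0,0]])

```text
time: 8.7
tool_pos: [510.6, 187.5, 58.0]
tcp_rot: [-3.141, -0.003, 0.123]
contact_force: [1.6, 1.3, 7.3]
grip_width: 0.3
finger_force: 3.6
```

Call:
step_arm(deltas=[[0,0,0,-0.001,0],[0,0,0,-0.004,0],[0,0,0,-0.03,0],[0,0,0,-0.06,0],[1,0.05,0,-0.08,0],[1,0.08,0,-0.06,0],[1,0.08,0,0,0],[1,0,0,0,0]])

```text
time: 9.5
tool_pos: [617.0, 200.1, 174.1]
tcp_rot: [3.141, -0.002, 0.123]
contact_force: [-0.0, -0.8, -1.0]
grip_width: 28.0
finger_force: 0.0
```

```bash
python3 prof.py scene5; python3 blade.py top5
```

```text
-15 -70:31 -65:25 -60:5 -55:10 -50:5 -45:5 -40:5 -35:5 -30:5 -25:5 -20:10 -15:10 -10:5 -5:5 0:0 5:10 10:10 15:10 20:5 25:5 30:5 35:4 40:4
0 -70:31 -65:25 -60:5 -55:5 -50:10 -45:5 -40:10 -35:5 -30:5 -25:5 -20:10 -15:5 -10:5 -5:5 0:6 5:5 10:15 15:5 20:10 25:5 30:5 35:0 40:2
15 -70:28 -65:17 -60:5 -55:10 -50:10 -45:10 -40:10 -35:10 -30:5 -25:10 -20:5 -15:5 -10:5 -5:5 0:5 5:0 10:0 15:5 20:0 25:10 30:0 35:4 40:5
9.55 [614.35239611 199.98504341 173.05327885] [-1.15048506  0.45149432 -0.26413989]
-15 -75:23/89 -70:23/87 -65:23/89 -60:23/88 -55:20/89 -50:18/86 -45:26/88 -40:23/89 -35:26/88 -30:25/91 -25:20/88 -20:21/86 -15:15/70 -10:27/95 -5:23/100 0:20/100 5:29/104 10:23/99 15:23/99 20:24/97 25:28/100 30:25/102 35:9/82 40:18/71 45:11/95 50:12/166 55:11/170 60:11/156 65:11/167 70:8/160 75:11/164 80:9/147 85:98/128 90:161/128 95:163/128
0 -75:29/87 -70:24/84 -65:18/85 -60:24/84 -55:24/84 -50:22/83 -45:27/84 -40:22/82 -35:30/85 -30:25/81 -25:25/83 -20:26/79 -15:22/71 -10:21/95 -5:21/96 0:20/102 5:26/107 10:24/106 15:24/108 20:26/106 25:29/106 30:16/97 35:0/68 40:7/71 45:9/147 50:12/176 55:9/167 60:9/167 65:13/79 70:10/51 75:17/123 80:10/125 85:152/143 90:156/144 95:166/140
15 -75:26/78 -70:27/75 -65:17/76 -60:23/79 -55:25/81 -50:30/76 -45:26/79 -40:23/79 -35:22/80 -30:20/75 -25:14/55 -20:22/81 -15:29/89 -10:26/88 -5:27/94 0:29/104 5:26/109 10:25/110 15:28/111 20:21/110 25:23/110 30:16/94 35:4/66 40:11/70 45:10/158 50:10/153 55:10/146 60:11/139 65:6/162 70:6/166 75:8/170 80:5/144 85:144/136 90:168/143 95:161/144
9.6 [612.90302072 199.97554665 172.81921345] [-0.45639727 -0.16088067 -0.57533055]
```

View pics/scene5_c.png

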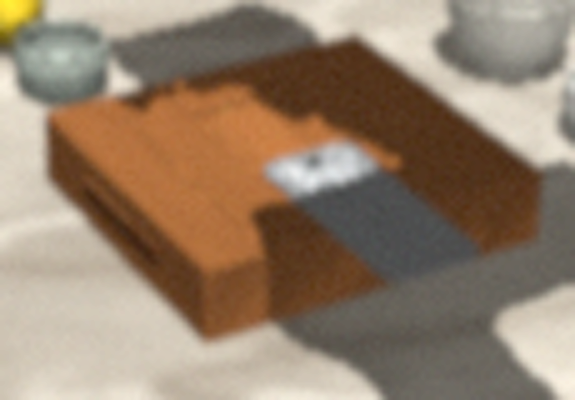

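The blade lies flat and overhangs: its back end is at recess x≈84 mm, so its centre is at x≈14. Next I'll move over the overhanging end with the jaws open.

Call:
step_arm(deltas=[[1,-0.06,0,0,0],[1,-0.08,0,0,0],[1,-0.08,0,0,0],[1,-0.08,0,0,0],[1,-0.032,-0.003,0.02,0],[1,0,0,0.06,0],[1,0,0,0.06,0],[1,0,0,0.04,0]])

```text
time: 10.4
tool_pos: [445.8, 180.9, 82.9]
tcp_rot: [3.141, 0.004, 0.124]
contact_force: [-0.8, -0.1, 0.1]
grip_width: 91.5
finger_force: 0.0
```

Call:
step_arm(deltas=[[1,0,0,0,0],[1,0,0,0,0]])

```text
time: 10.6
tool_pos: [447.7, 181.2, 84.8]
tcp_rot: [3.141, 0.001, 0.124]
contact_force: [-0.6, -0.4, 0.5]
grip_width: 91.5
finger_force: 0.0
```

Call:
step_arm(deltas=[[1,0.001,0,0.03,0],[1,0,0,0.03,0],[1,0,0,0.02,0],[1,0,0,0.01,0],[1,0,0,0.004,0],[1,0,0,0,0],[1,0,0,0,0]])

```text
time: 11.3
tool_pos: [449.6, 181.4, 38.1]
tcp_rot: [-3.142, -0.001, 0.124]
contact_force: [0.1, 0.5, 0.1]
grip_width: 91.4
finger_force: 0.0
```

```bash
python3 - <<'E'
from h import *
I,D=shot("scene","scene6")
cv2.imwrite("pics/scene6_c.png",cv2.convertScaleAbs(cv2.resize(I[165:265,230:370],None,fx=5,fy=5,interpolation=2)[...,::-1],alpha=1.8))
E
```

```text
(no output)
```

View pics/scene6_c.png

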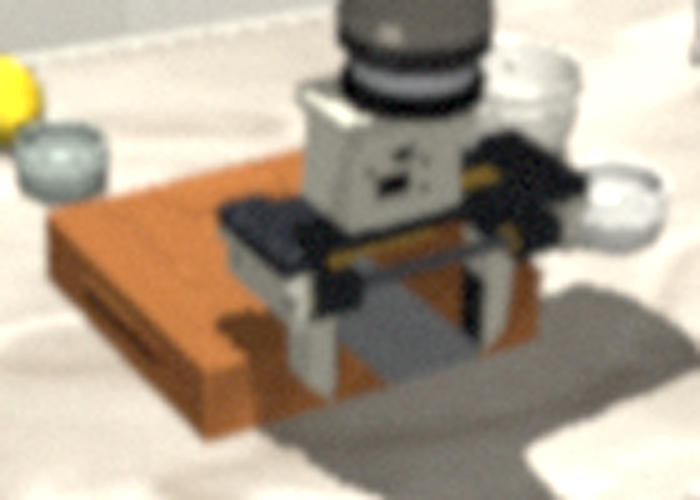

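The jaws straddle the overhanging blade, left finger near (310,360) and right near (490,310). I'll close them.

Call:
step_arm(deltas=[[0.75,0,0,0,0],[0.7,0,0,0,0],[0.65,0,0,0,0],[0.6,0,0,0,0],[0.4,0,0,0,0],[0,0,0,0,0],[0,0,0,0,0],[0,0,0,0,0]])

```text
time: 12.15
tool_pos: [449.2, 181.3, 37.6]
tcp_rot: [3.141, -0.0, 0.123]
contact_force: [0.5, -0.3, 0.9]
grip_width: 58.7
finger_force: 30.0
```

Call:
step_arm(deltas=[[0,0,0,-0.004,0],[0,0,0,-0.008,0],[0,0,0,-0.015,0],[0,0,0,-0.03,0],[0,0,0,-0.04,0],[0,0,0,-0.03,0],[0,0,0,-0.013,0],[0,0,0,0,0]])

```text
time: 12.95
tool_pos: [449.7, 181.5, 108.6]
tcp_rot: [-3.141, -0.002, 0.124]
contact_force: [-0.5, -0.4, -2.1]
grip_width: 59.2
finger_force: 30.0
```

```bash
python3 - <<'E'
from h import *
I,D=shot("scene","scene7")
cv2.imwrite("pics/scene7_c.png",cv2.convertScaleAbs(cv2.resize(I[145:245,230:370],None,fx=5,fy=5,interpolation=2)[...,::-1],alpha=1.8))
o=bot.get_obs();print({k:o[k] for k in("time","tool_pos","tcp_rot","contact_force","moment","grip_width")})
E
```

```text
{'time': 13.0, 'tool_pos': array([449.18284874, 181.34576807, 107.75722329]), 'tcp_rot': array([ 3.14158491e+00, -5.32531868e-04,  1.23482607e-01]), 'contact_force': array([ 0.08894813, -0.96731409, -1.80423239]), 'moment': array([ 0.02372243,  0.08785047, -0.00084231]), 'grip_width': 58.79050356257972}
```

View pics/scene7_c.png

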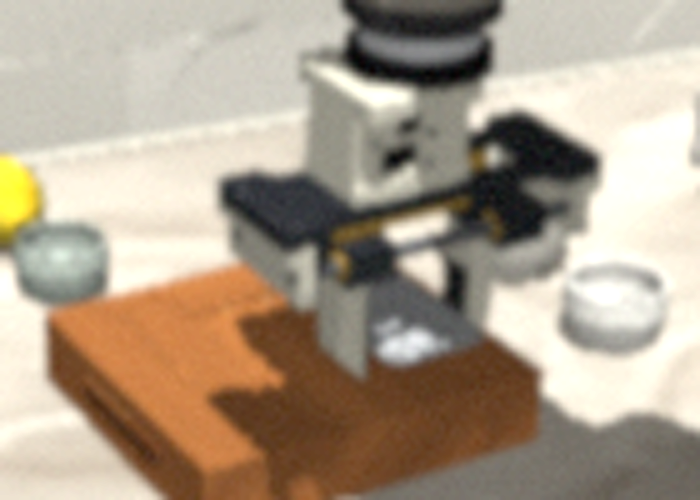

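The blade is held clear of the block and roughly level (front end near (395,360)-(480,345)). I'll turn to the rest's direction and carry it over.

Call:
step_arm(deltas=[[0,0,0,0,0.035],[0,0,0,0,0.055],[0,0,0,0,0.055],[0,0,0,0,0.05],[0,0,0,0,0.0303],[0,0.0127,0.0355,0,0],[0,0.0211,0.0592,0,0],[0,0.0253,0.071,0,0]])

```text
time: 13.8
tool_pos: [458.4, 93.7, 106.6]
tcp_rot: [3.141, 0.002, -0.228]
contact_force: [0.6, 0.0, -1.8]
grip_width: 58.6
finger_force: 30.0
```

Call:
step_arm(deltas=[[0,0.0253,0.071,0,0],[0,0.0253,0.071,0,0],[0,0.0253,0.071,0,0],[0,0.0253,0.071,0,0],[0,0.0253,0.071,0,0],[0,0.0169,0.0474,0,0],[0,0.0084,0.0237,0,0],[0,0,0,0,0]])

```text
time: 14.6
tool_pos: [484.0, -131.8, 106.8]
tcp_rot: [-3.141, 0.001, -0.233]
contact_force: [-0.8, 0.4, -2.0]
grip_width: 59.0
finger_force: 30.0
```

```bash
python3 - <<'E'
from h import *
I,D=shot("scene","scene8"); T,E=shot("top","top8")
o=bot.get_obs();print({k:o[k] for k in("time","tool_pos","tcp_rot","contact_force","moment","grip_width")})
for n,DD in(("scene",D),("top",E)):
    P=cloud(n,DD).reshape(-1,3)
    a=o["tcp_rot"][2]; q=P[:,:2]-o["tool_pos"][:2]; R=np.array([[np.cos(a),np.sin(a)],[-np.sin(a),np.cos(a)]])
    q=q@R.T
    for x in range(-45,115,10):
        s=(abs(q[:,0]-x)<5)&(abs(q[:,1])<22)&(P[:,2]>85)&(P[:,2]<135)&(DD.ravel()>0)
        if s.sum()>3: print(n,x,s.sum(),np.median(P[s,2]).round(1))
cv2.imwrite("pics/s8.png",np.hstack([cv2.convertScaleAbs(cv2.resize(x,None,fx=4,fy=4,interpolation=2)[...,::-1],alpha=1.8) for x in(T[165:265,385:475],I[150:250,320:420])]))
E
```

```text
{'time': 14.7, 'tool_pos': array([ 483.72907316, -129.82346648,  107.02628173]), 'tcp_rot': array([-3.14095617e+00,  1.70955507e-03, -2.30438484e-01]), 'contact_force': array([ 0.1542096 , -0.06793104, -2.18922467]), 'moment': array([ 0.09827993,  0.05906137, -0.03017814]), 'grip_width': 58.6542515707012}
top -35 39 117.4
top -25 4 116.8
top 45 13 116.2
top 55 56 114.6
top 65 75 114.4
top 75 81 114.4
top 85 76 113.9
top 95 84 113.7
top 105 34 112.7
```

View pics/s8.png

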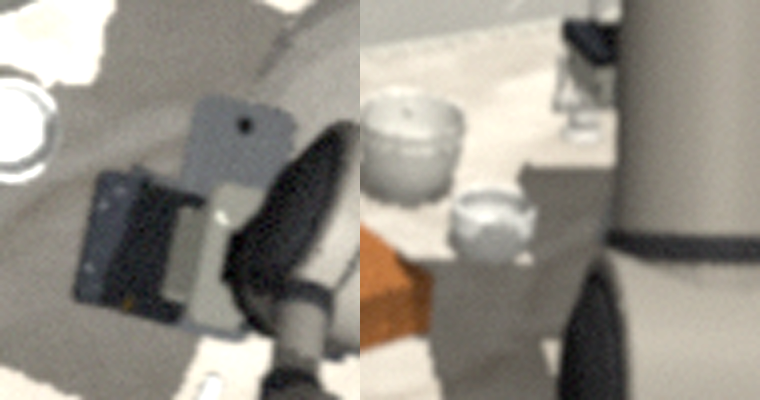

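The top view shows the blade gripped, with its hole at (245,125), drooping only about 0.03 rad and pointing the right way. I'll lower it.

Call:
step_arm(deltas=[[0,0.001,0,0.015,0],[0,0.001,0,0.03,0],[0,0,0,0.03,0],[0,0,0,0.015,0],[0,0,0,0.008,0],[0,0,0,0.002,0],[0,0,0,0,0],[0,0,0,0,0]])

```text
time: 15.5
tool_pos: [485.6, -131.2, 58.1]
tcp_rot: [3.141, -0.001, -0.23]
contact_force: [0.6, -0.8, -2.0]
grip_width: 58.8
finger_force: 30.0
```

Call:
step_arm(deltas=[[0,0,0,0.002,0],[0,0,0,0.002,0],[0,0,0,0,0]])

```text
time: 15.8
tool_pos: [485.2, -131.1, 55.6]
tcp_rot: [3.142, -0.0, -0.23]
contact_force: [0.0, 0.0, -1.9]
grip_width: 58.8
finger_force: 30.0
```

Call:
step_arm(deltas=[[0,0,0,0.002,0],[0,0,0,0.002,0],[0,0,0,0,0]])

```text
time: 16.1
tool_pos: [485.2, -131.0, 53.5]
tcp_rot: [3.142, 0.0, -0.23]
contact_force: [0.4, -0.2, -2.5]
grip_width: 58.9
finger_force: 30.0
```

Call:
step_arm(deltas=[[0,0,0,0.002,0],[0,0,0,0.001,0],[0,0,0,0,0]])

```text
time: 16.4
tool_pos: [485.2, -131.0, 52.0]
tcp_rot: [3.142, 0.0, -0.23]
contact_force: [-0.2, 0.9, -1.8]
grip_width: 59.1
finger_force: 30.0
```

Call:
step_arm(deltas=[[0,0,0,0.001,0],[0,0,0,0.001,0],[0,0,0,0,0]])

```text
time: 16.7
tool_pos: [485.3, -131.1, 51.1]
tcp_rot: [3.141, -0.0, -0.23]
contact_force: [-0.4, 0.1, -1.3]
grip_width: 59.2
finger_force: 30.0
```

Call:
step_arm(deltas=[[0,0,0,0.001,0],[0,0,0,0,0]])

```text
time: 16.9
tool_pos: [485.3, -131.1, 50.6]
tcp_rot: [3.141, -0.0, -0.23]
contact_force: [-0.6, -0.0, -1.1]
grip_width: 59.2
finger_force: 30.0
```

Call:
step_arm(deltas=[[0,0,0,0.001,0],[0,0,0,0,0]])

```text
time: 17.1
tool_pos: [485.3, -131.1, 50.2]
tcp_rot: [3.141, -0.0, -0.23]
contact_force: [-0.6, 0.5, -0.3]
grip_width: 58.9
finger_force: 30.1
```

Call:
step_arm(deltas=[[0,0,0,0.001,0],[0,0,0,0,0]])

```text
time: 17.3
tool_pos: [485.3, -131.1, 49.8]
tcp_rot: [3.141, -0.0, -0.23]
contact_force: [-1.5, -0.2, 1.4]
grip_width: 58.9
finger_force: 30.1
```

Call:
step_arm(deltas=[[0.66,0,0,0,0],[0.68,0,0,0,0],[0.7,0,0,0,0],[0.75,0,0,0,0],[0.8,0,0,0,0],[0.9,0,0,0,0],[1,0,0,0,0],[1,0,0,0,0]])

```text
time: 18.1
tool_pos: [485.3, -131.1, 49.6]
tcp_rot: [3.141, -0.0, -0.23]
contact_force: [-0.1, 1.3, -0.2]
grip_width: 90.5
finger_force: 0.0
```

Released, so I'll raise the arm, move it aside and check.

Call:
step_arm(deltas=[[1,0,0,-0.01,0],[1,0,0,-0.03,0],[1,0,0,-0.07,0],[1,0,0,-0.08,0],[1,0,0,-0.08,0],[1,0,0,-0.06,0],[1,0,0,0,0]])

```text
time: 18.8
tool_pos: [487.3, -131.9, 219.4]
tcp_rot: [3.14, -0.009, -0.23]
contact_force: [0.0, 1.1, -0.2]
grip_width: 91.8
finger_force: 0.0
```

Call:
step_arm(deltas=[[1,0,-0.06,0,0],[1,0,-0.08,0,0],[1,0,-0.08,0,0],[1,0,-0.08,0,0],[1,0,-0.08,0,0],[1,0,-0.05,0,0],[1,0,0,0,0],[1,0,0,0,0]])

```text
time: 19.6
tool_pos: [533.9, 78.4, 213.9]
tcp_rot: [3.141, 0.001, -0.229]
contact_force: [0.8, 0.1, -0.2]
grip_width: 91.6
finger_force: 0.0
```

```bash
python3 - <<'E'
from h import *
T,E=shot("top","top9"); P=cloud("top",E)
w=P[175:250,395:470].reshape(-1,3); p=w[(w[:,2]>45)&(w[:,2]<75)]
r=cv2.minAreaRect(p[:,:2].astype(np.float32));print(r,len(p))
A=np.c_[p[:,:2]-r[0],np.ones(len(p))];c=np.linalg.lstsq(A,p[:,2],rcond=None)[0];print("slope,z",c)
o=bot.get_obs();print(o["time"],o["tool_pos"],o["dq"].round(3))
cv2.imwrite("pics/t9.png",cv2.convertScaleAbs(cv2.resize(T[140:310,235:470],None,fx=3.2,fy=3.2,interpolation=2)[...,::-1],alpha=1.6))
E
```

```text
((517.386962890625, -144.16111755371094), (54.64183044433594, 140.61134338378906), 77.70741271972656) 1087
slope,z [-9.15887855e-04  2.28713384e-03  5.89960250e+01]
19.65 [533.93143946  77.72624442 214.0485359 ] [-0.019 -0.005 -0.     0.001 -0.     0.001]
```

View pics/t9.png

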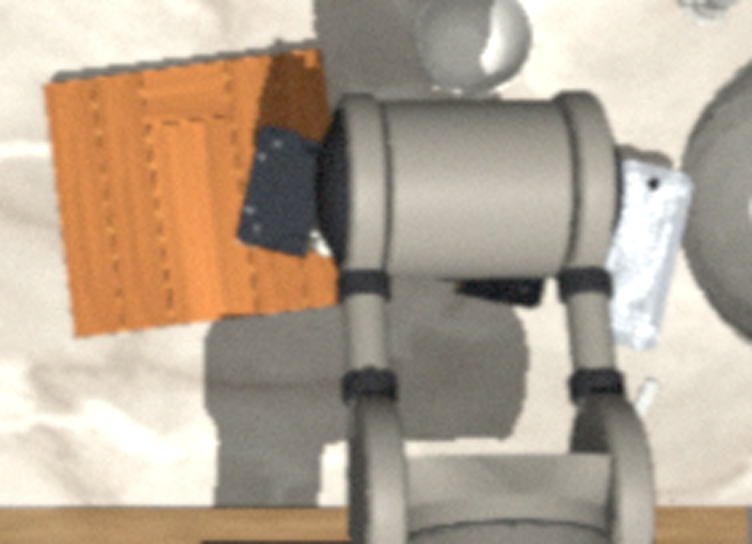

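The blade lies level on the rest around (650,250), its top at z≈59. Its centre is a few mm from the rest's middle, its length is along the rest's x, and the arm is clear. I'll hand it in.

```bash
python3 -c "
from plant import bot
print(bot.close_job())"
```

```text
the job is handed in; nothing more can be done
None
```

The scraper was slid out, gripped by its overhanging end and laid level across both bars of the draining rest, a few mm from its middle; the job is handed in, and the hand-in returned no verdict.

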